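# Nip up the bar clamp with the T-handle hex key

### The job

One of the three power terminals on the mounting plate has a copper bar in it, and its clamp screw is only finger-tight. Take the largest T-handle hex key out of the stand, push it fully home in that screw's socket before you turn it, and tighten the screw clockwise until it comes up against its stop with the key still fully home. Then lift the key out and hang it back upright in its own hole of the stand, leaving the other two terminals' screws and everything else on the bench as they are.

Things in the scene. Friction and masses are not known exactly. Their poses are not given: they have to be found in the camera images.
- key: Largest T-handle hex key, 160 mm long, about 0.27 kg. Origin: centre of the shank's tip; z up the shank, x along the cross-bar. z = 0 to 110: steel hexagonal shank, 14 mm across flats, two opposite corners along x, last 3.5 mm tapered; to 116: round shoulder, 32 mm; to 136: neck, 16 mm; to 160: black cross-bar. Starts hanging upright in any one of the stand's three holes.
- key_grip (a point): Centre of the key's black cross-bar, 148 mm above the tip; the bar is 110 mm long (along x), 20 mm wide (y), 24 mm high; axes as the key's.
- stand: Grey steel key stand fixed on the bench, 250 (its x) x 100 x 120 mm high. Its top plate, upper face at z = 120, has three through holes of 24 mm at x = -75, 0, +75 mm, y = 0. Origin: centre of its underside, on the bench. The keys hang in the holes by their 32 mm shoulders, cross-bars roughly square to the row; the largest key's tip is then 10 mm above the bench.
- terminal_bar: Grey moulded power terminal, 124 (its x) x 58 (its y) x 78 mm high, fixed on the plate. Origin: centre of its underside, 4 mm above the bench, z up. Screw axis at x = y = 0. This one has the copper bar, 25 mm wide and 8 mm thick, leaving it towards +x to a black stand-off 102 mm from the screw axis. Any of the three places may hold it.
- clamp_socket (a point): Centre of the floor of the hexagon socket in that terminal's clamp screw, 48 mm above the bench. Socket: 15 mm across flats, 14 mm deep, open upwards; z up the screw axis, x to a corner (one every 60 degrees), turning with the screw. The key enters when the hexagons agree within about 8 degrees and then has that much play either way.
- clamp_dot (a point): Punched dark dot on the face of that screw, 11 mm from its axis along the socket's x. The face (26 mm round, steel, 62 mm above the bench) lies at the bottom of a round access well, 35 mm wide and 12 mm deep, in the terminal's cover; side walls 46 mm apart rise 8 mm above the cover, to 82 mm above the bench.
- clamp (a joint): Turn of that clamp screw, rad: grows clockwise seen from above; starts 0 to 0.35 (finger-tight), hard stop at 1.2 (tight). It stays where it is left, does not sink noticeably, and resists with about 0.1 N m.
- terminal_e1: Grey moulded power terminal, 124 (its x) x 58 (its y) x 78 mm high, fixed on the plate. Origin: centre of its underside, 4 mm above the bench, z up. Screw axis at x = y = 0. Same well and screw, no bar: leave its screw alone.
- spare1_dot (a point): Punched dot on the screw face of terminal_e1, 11 mm from the screw's axis; shows whether that screw was turned.
- terminal_e2: Grey moulded power terminal, 124 (its x) x 58 (its y) x 78 mm high, fixed on the plate. Origin: centre of its underside, 4 mm above the bench, z up. Screw axis at x = y = 0. Same well and screw, no bar: leave its screw alone.
- spare2_dot (a point): Punched dot on the screw face of terminal_e2, 11 mm from the screw's axis; shows whether that screw was turned.
- plate: Steel mounting plate fixed on the bench, 280 x 310 x 4 mm. The three terminals stand on it in a row, at its y = -80, 0, +80 mm, x = 0; a 34 mm high slotted wiring duct runs along its far edge. Origin: on the bench under the middle terminal's axis.
- key_mid: Middle-sized T-handle key (10 mm hexagon, cross-bar 84 x 16 x 20 mm, 146 mm long) hanging in the stand; origin at its tip. Bystander.
- key_small: Smallest T-handle key (6 mm hexagon, cross-bar 62 x 14 x 18 mm, 134 mm long) hanging in the stand; origin at its tip. Bystander.
- screwdriver: Black-handled screwdriver, 190 mm, lying on the robot-side edge of the mounting plate. Bystander.
- meter: Dark hand multimeter, 170 x 82 x 46 mm, flat on the bench. Bystander.
- tape: Roll of black tape, 100 mm across, 19 mm high, lying flat. Bystander.
- cleaner: Plain pale metal can, 60 mm across, 170 mm high, standing. Bystander.
- copper_link: Loose copper bar, 120 x 25 x 8 mm, lying on the bench. Bystander.
- carton: Open cardboard carton, 150 x 110 x 70 mm. Bystander.

How it is judged:
By the outcome, as a careful person would: the job done as asked, in the order asked, and still so for the second after the job is handed in, with the robot touching nothing.
It also fails if it takes over 58 s, if anything falls off the work surface, if the arm or the gripper's body presses on something with over 40 N, if the wrist force passes 120 N, or if a joint passes its speed limit or range.

### The arm

A 6-joint arm with a two-finger parallel gripper is mounted at the origin on the work surface. World frame = base frame: x ahead of the robot, y to its left, z up, the work surface at z = 0. Lengths are in mm, angles in rad, forces in N, time in s.
With the tool pointing down it reaches from about 300 to 950 mm from the base axis. Payload 3.1 kg.
Tool frame: the origin (TCP) lies between the finger pads; the fingertips stand env.tip_extent ahead of it and the grasp point (between the pads) lies 3 mm ahead of it (env.tip_extent is the distance from the TCP to the fingertips, in mm); z points along the fingers, y is the direction in which the jaws open and shut (so a half turn about z gives the same grasp; the last joint's range is limited). The gripper opens to 85 mm and grips with 20 to 120 N. Pads are 22 mm wide; open, the fingers measure 114 mm over their backs; the gripper's body (76 mm by 85 mm) begins 54 mm behind the grasp point. The pads swing forward as they close: fully open they stand 13 mm farther back than shut.
Start: joints at [-1.211, 0.308, 1.634, -0, 1.2, -0.07], TCP at [260.406, -568.173, 253.272] pointing down, gripper open.
Joint ranges: [-3.06, 3.06], [-0.79, 1.96], [0.05, 2.63], [-1.19, 4.34], [0.05, 2.64], [-2.94, 2.94]. Speed limits (rad/s): [2.79, 2.79, 3.14, 3.14, 3.14, 3.14].

### API

Orientations are given as a rotation vector (axis times angle).
In Python, from bench import env, solve_ik, snapshot gives the robot as it stands. Calls block until the motion is done:
- env.reach(position, orientation): joint-space move of the TCP to a pose.
- env.move_straight(position, rotation=None, vel=150, max_force=None): straight line of the TCP; rotation=None keeps the orientation; vel is the mean speed in mm/s. With max_force (N) it stops when the force on the tool has changed by that much, and returns True; else False.
- env.set_joints(angles): joint-space move.
- env.move_gripper(opening, f_grip=None): finger opening in mm; f_grip is the grip in N (None keeps the last); returns when the fingers have stopped.
- env.wait(seconds).
- solve_ik(position, orientation): joint angles nearest the present ones, or None.
- snapshot(name): name is "side" or "top" or "wrist"; returns a dict with "color" (400x640x3 uint8, red, green, blue), "range_z" (400x640 float32, mm along the optical axis (not along the pixel's ray), 0 where there is no reading), "K" (3x3 intrinsics, pixels), "rvec" (rotation vector, rad) and "tvec" (3), from world to camera coordinates, as OpenCV has them. Camera axes: x right, y down, z forward; pixel columns grow to the right and rows downward; lengths in mm; the calibration is good to about 2 mm. A picture is of the moment at which its call begins.
A pose or a line that the arm cannot do raises env.Unreachable and nothing moves.
- env.close_job(): hands the job in, once; it reports no verdict.
Readings, each from a call of its own:
- env.get_clock(): time.
- env.get_qpos(): joint angles.
- env.get_joint_velocities(): joint speeds.
- env.get_tau(): joint torques, N m.
- env.get_tool_pos(): TCP position.
- env.get_orientation(): TCP orientation.
- env.get_force(): force on the tool from outside, world axes, zero at the start.
- env.get_ft_torque(): the same for the moment, N m.
- env.get_gripper_width(): finger opening in mm.
Only numpy, scipy, OpenCV 4.12 (cv2) and the standard library are available. Lean on these libraries where they do the work, as an engineer would, in place of code of your own. Each camera call takes 0.05 s, during which the arm holds its last target.

## Working session

There is one attempt and no reset: what is moved stays moved. The work goes in short steps, each a Python script; the robot and the scene stay as the last script left them, time stands still between calls to the robot, and variables do not carry over. Pictures are saved under pics/ and viewed, and the job is handed in when it is done.

```bash
ls; mkdir -p pics; cat > h.py <<'E'
import numpy as np, cv2
from bench import env, solve_ik, snapshot
from scipy.spatial.transform import Rotation as R
def snap(n,fn=None):
    s=snapshot(n)
    if fn: cv2.imwrite('pics/'+fn+'.png',s['color'][:,:,::-1]); np.savez('pics/'+fn+'.npz',**s)
    return s
def load(fn): return dict(np.load('pics/'+fn+'.npz'))
def cam(s):
    Rm=cv2.Rodrigues(np.array(s['rvec'],float))[0]; t=np.array(s['tvec'],float).reshape(3); return Rm,t
def px2w(s,u,v,Z=None):
    Rm,t=cam(s); d=np.linalg.inv(s['K'])@np.array([u,v,1.]); C=-Rm.T@t; dw=Rm.T@d
    if Z is None:
        z=s['range_z'][int(round(v)),int(round(u))]; return C+dw*z
    return C+dw*(Z-C[2])/dw[2]
def w2px(s,p):
    return cv2.projectPoints(np.array(p,float).reshape(-1,3),np.array(s['rvec'],float),np.array(s['tvec'],float),s['K'],None)[0].reshape(-1,2)
def cloud(s):
    Rm,t=cam(s); v,u=np.mgrid[:400,:640]; z=s['range_z']; 
    d=np.stack([u,v,np.ones_like(u)],-1)@np.linalg.inv(s['K']).T*z[...,None]
    return (d-t)@Rm
def crop(fn,u0,v0,u1,v1,k,out):
    im=cv2.imread('pics/'+fn+'.png')[v0:v1,u0:u1]; cv2.imwrite('pics/'+out+'.png',cv2.resize(im,None,fx=k,fy=k,interpolation=cv2.INTER_CUBIC))
E
python3 - <<'E'
from h import *
for n in('side','top','wrist'):
    s=snap(n,n+'0'); Rm,t=cam(s); print(n,-Rm.T@t,s['K'][0,0],Rm[2])
print(env.tip_extent,env.get_clock(),env.get_orientation())
E
```

```text
pics
side [101.58527099 642.18468837 881.94109787] 397.81529895753124 [ 0.39568924 -0.58813167 -0.70535889]
top [ 3.34356638e+02 -2.65236322e-01  1.46798816e+03] 432.27670898218855 [ 0.15853062  0.00607207 -0.98733539]
wrist [ 329.55273759 -534.1505606   372.99780094] 329.3205655746805 [-0.27136556 -0.12217873 -0.95469005]
22.0 0.15 [-3.06757597e+00 -6.69513022e-01  4.01484116e-04]
```

View pics/top0.png

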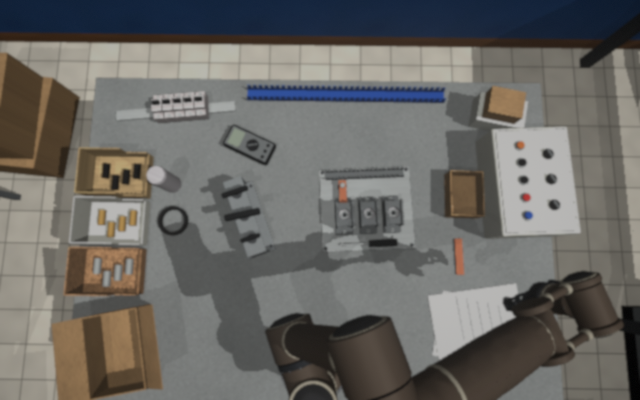

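View pics/side0.png

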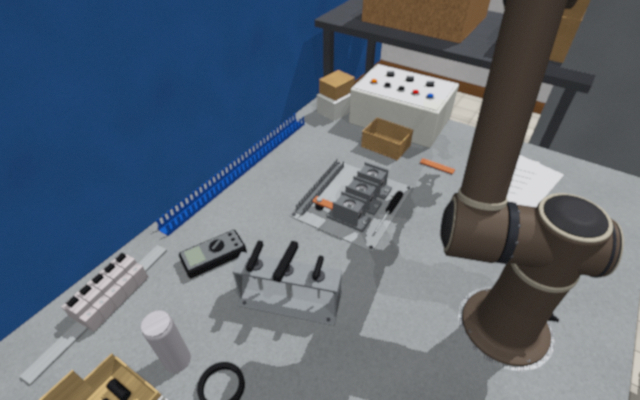

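View pics/wrist0.png

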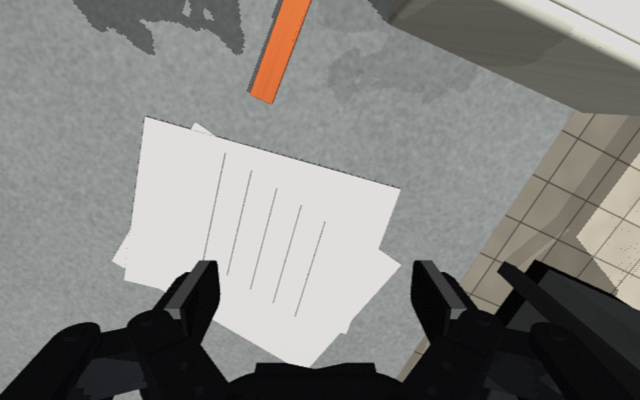

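The top view shows the stand's three keys at (236,190), (242,214) and (250,237); the middle one has the longest cross-bar. The terminals are at (344,213), (368,213) and (392,213), and the copper bar leaves the left one at (342,190). Next I take rough positions, then a closer wrist view.

```bash
python3 - <<'E'
from h import *
for f,pts in (('top0',[(236,190),(242,214),(250,237),(344,213),(368,213),(392,213),(342,190),(383,243)]),('side0',[(255,255),(287,260),(318,268),(350,205),(362,187),(373,172)])):
    s=load(f)
    for p in pts: print(f,p,px2w(s,*p).round(0))
s=load('top0');c=cloud(s);
for n,(a,b,z0,z1) in {'stand':((205,280),(175,265),112,130),'bars':((205,280),(175,265),135,200),'term':((315,415),(165,250),72,95)}.items():
    q=c[b[0]:b[1],a[0]:a[1]].reshape(-1,3); q=q[(q[:,2]>z0)&(q[:,2]<z1)]
    print(n,len(q),q.mean(0).round(1),q.min(0).round(),q.max(0).round(), cv2.minAreaRect(q[:,:2].astype(np.float32)))
crop('top0',200,160,430,270,3,'top0c'); crop('side0',220,140,420,340,3,'side0c')
E
```

```text
top0 (236, 190) [552. 243. 165.]
top0 (242, 214) [478. 221. 168.]
top0 (250, 237) [409. 194. 169.]
top0 (344, 213) [500. -95.  46.]
top0 (368, 213) [ 501. -175.   45.]
top0 (392, 213) [ 502. -254.   46.]
top0 (342, 190) [579. -89.  36.]
top0 (383, 243) [ 404. -226.   28.]
side0 (255, 255) [543. 254. 164.]
side0 (287, 260) [470. 229. 171.]
side0 (318, 268) [402. 206. 164.]
side0 (350, 205) [493. -99.  59.]
side0 (362, 187) [ 501. -185.   62.]
side0 (373, 172) [ 504. -262.   66.]
stand 1188 [474.1 222.  120.9] [353. 154. 112.] [605. 294. 130.] ((480.09320068359375, 224.55453491210938), (250.953369140625, 60.92145919799805), 20.79923439025879)
bars 512 [487.3 226.2 166.3] [394. 168. 139.] [568. 289. 178.] ((479.64178466796875, 223.6053009033203), (165.65562438964844, 108.31168365478516), 21.260330200195312)
term 914 [ 498.8 -173.8   77.7] [ 454. -283.   72.] [544. -63.  91.] ((499.1552429199219, -173.40403747558594), (83.10501861572266, 218.64271545410156), 3.368825912475586)
```

View pics/top0c.png

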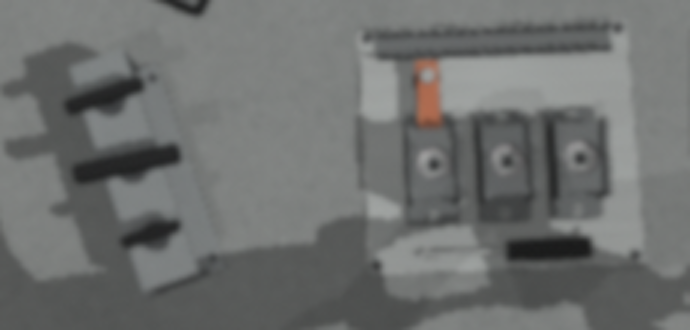

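View pics/side0c.png

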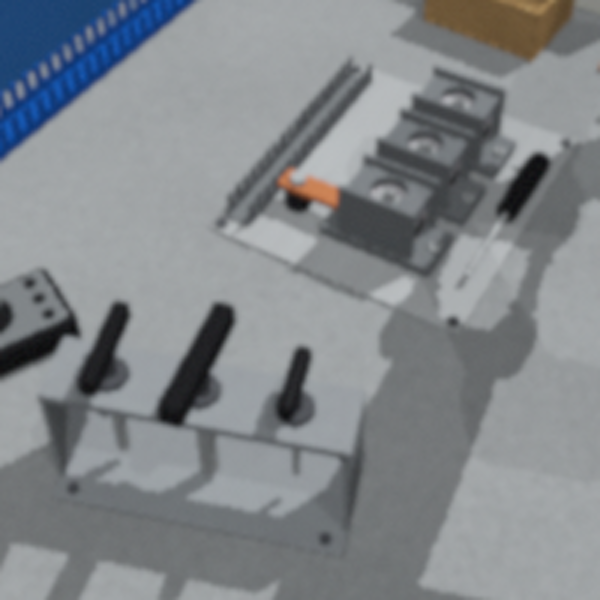

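```bash
cat >> h.py <<'E'
def camtool():
    s=load('wrist0'); Rm,t=cam(s); Rt=R.from_rotvec(np.array([-3.06757597e+00,-6.69513022e-01,4.01484116e-04])).as_matrix(); p=np.array([260.406,-568.173,253.272])
    C=-Rm.T@t
    return Rt.T@(C-p), Rt.T@Rm[2]
def down(yaw): # tool z down, tool y axis at world angle yaw
    y=np.array([np.cos(yaw),np.sin(yaw),0]);z=np.array([0,0,-1.]);x=np.cross(y,z)
    return R.from_matrix(np.stack([x,y,z],1))
E
python3 - <<'E'
from h import *
o,d=camtool(); print(o.round(1),d.round(3))
def look(target,h,yaw):
    Rt=down(yaw).as_matrix(); k=h/-(Rt@d)[2]
    C=np.array(target)-(Rt@d)*k
    return C-Rt@o
for nm,T in (('key',[480,222,165]),('term',[498,-95,62])):
  for h in (200,260,330):
    for yd in range(-180,180,30):
        p=look(T,h,np.radians(yd)); q=solve_ik(p,down(np.radians(yd)).as_rotvec())
        if q is not None: print(nm,h,yd,p.round(),np.round(q,2))
E
```

```text
[  77.1   -2.3 -119.7] [-0.298 -0.     0.955]
key 200 -180 [478. 237. 245.] [ 0.38  0.14  1.86  0.    1.14 -2.76]
key 200 -120 [466. 227. 245.] [ 0.37  0.11  1.89 -0.    1.14  2.46]
key 200 -90 [465. 220. 245.] [ 0.36  0.1   1.9  -0.    1.14  1.93]
key 200 -60 [468. 213. 245.] [ 0.34  0.1   1.9  -0.    1.14  1.39]
key 200 -30 [475. 208. 245.] [0.33 0.11 1.89 0.   1.14 0.85]
key 200 0 [482. 207. 245.] [ 0.32  0.12  1.88 -0.    1.14  0.32]
key 200 30 [489. 210. 245.] [ 0.32  0.14  1.86  0.    1.14 -0.2 ]
key 200 60 [494. 217. 245.] [ 0.33  0.15  1.84 -0.    1.15 -0.71]
key 200 90 [495. 224. 245.] [ 0.35  0.16  1.83 -0.    1.15 -1.23]
key 200 120 [492. 231. 245.] [ 0.36  0.16  1.83  0.    1.15 -1.73]
key 200 150 [485. 236. 245.] [ 0.37  0.15  1.84  0.    1.15 -2.25]
key 260 -180 [478. 218. 305.] [ 0.35  0.07  1.81  0.    1.26 -2.8 ]
key 260 -120 [482. 218. 305.] [ 0.34  0.08  1.8  -0.    1.26  2.44]
key 260 -90 [484. 220. 305.] [ 0.34  0.08  1.8  -0.    1.26  1.91]
key 260 -60 [485. 222. 305.] [ 0.35  0.08  1.79 -0.    1.26  1.39]
key 260 -30 [484. 224. 305.] [0.35 0.09 1.79 0.   1.26 0
[... 2895 characters left out ...]
   1.19  2.82]
term 330 -150 [ 509. -119.  272.] [-0.31  0.09  1.85  0.    1.2   2.31]
term 330 -120 [ 519. -110.  272.] [-0.29  0.11  1.84 -0.    1.2   1.8 ]
term 330 -90 [524. -97. 272.] [-0.27  0.11  1.83 -0.    1.2   1.31]
term 330 -60 [522. -84. 272.] [-0.24  0.1   1.84 -0.    1.2   0.8 ]
term 330 -30 [513. -74. 272.] [-0.23  0.08  1.86  0.    1.2   0.3 ]
term 330 0 [500. -69. 272.] [-0.22  0.06  1.89 -0.    1.19 -0.22]
term 330 30 [487. -71. 272.] [-0.23  0.03  1.92  0.    1.19 -0.76]
term 330 60 [477. -80. 272.] [-0.26  0.01  1.94 -0.    1.19 -1.3 ]
term 330 90 [472. -93. 272.] [-0.28  0.01  1.94  0.    1.19 -1.85]
term 330 120 [ 474. -106.  272.] [-0.31  0.02  1.93 -0.    1.19 -2.4 ]
```

```bash
cat >> h.py <<'E'
_o,_d=camtool()
def look(target,h,yaw):
    Rt=down(yaw).as_matrix(); k=h/-(Rt@_d)[2]
    C=np.array(target)-(Rt@_d)*k
    return C-Rt@_o, down(yaw).as_rotvec()
E
python3 - <<'E'
from h import *
for i,yd in enumerate((-90,90)):
    env.reach(*look([498,-95,62],260,np.radians(yd))); env.wait(0.3); snap('wrist','t%d'%i)
print(env.get_clock(), env.get_qpos())
for i in (0,1):crop('t%d'%i,220,100,420,300,3,'t%dc'%i)
E
```

```text
5.425 [-2.71963672e-01  1.30702040e-01  1.96291282e+00 -1.32048258e-05
  1.04800829e+00 -1.84272961e+00]
```

View pics/t0.png

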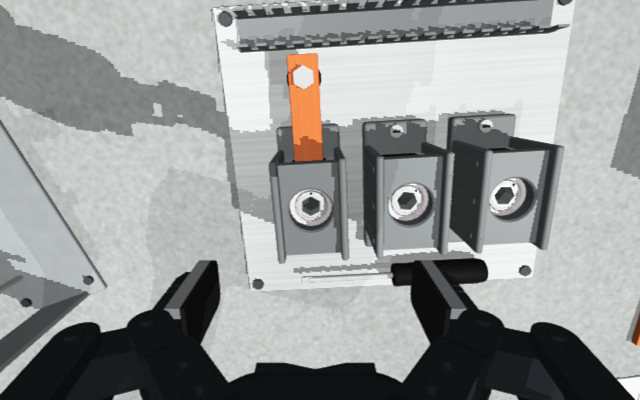

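View pics/t0c.png

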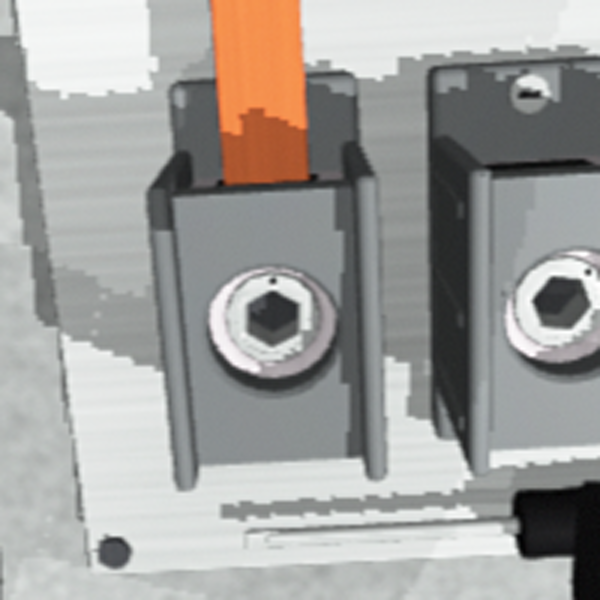

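View pics/t1c.png

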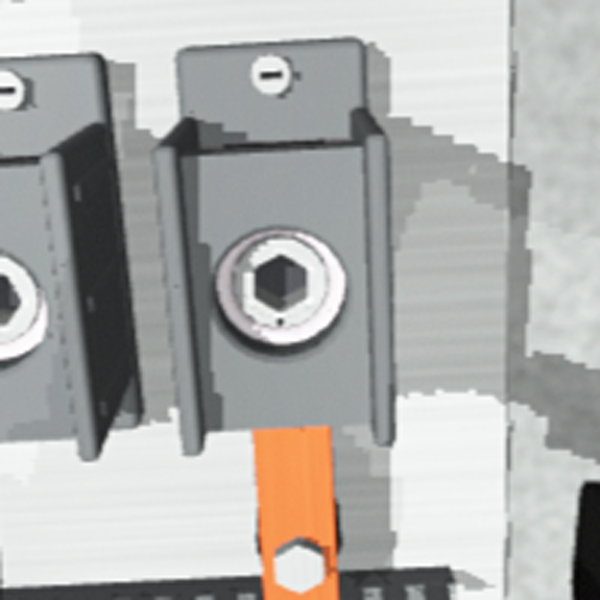

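```bash
cat >> h.py <<'E'
def rect(fn,cx,cy,Z,half,res,out):
    # rectified view: right=+x, down=-y
    s=load(fn); n=int(2*half/res); j,i=np.mgrid[:n,:n]
    X=cx-half+(i+.5)*res; Y=cy+half-(j+.5)*res
    uv=w2px(s,np.stack([X,Y,np.full_like(X,Z)],-1)).reshape(n,n,2).astype(np.float32)
    im=cv2.remap(s['color'][:,:,::-1].copy(),uv[...,0],uv[...,1],cv2.INTER_CUBIC)
    cv2.imwrite('pics/'+out+'.png',im); return im
E
python3 - <<'E'
from h import *
pts={'hex':((272,319),(280,283)),'dot':((272,281),(279,322))}
for k,(a,b) in pts.items():
    ab=[]
    for f,p in (('t0',a),('t1',b)):
        s=load(f); u,v=220+(p[0]+.5)/3-.5,100+(p[1]+.5)/3-.5; ab.append((s,u,v)); print(k,f,px2w(s,u,v,62).round(1), px2w(s,u,v)[2].round(1))
    P=[s['K']@np.hstack([cam(s)[0],cam(s)[1][:,None]]) for s,_,_ in ab]
    X=cv2.triangulatePoints(P[0],P[1],np.array(ab[0][1:],float),np.array(ab[1][1:],float)); print(k,'tri',(X[:3]/X[3]).ravel().round(1))
a=rect('t0',498,-94,62,20,.1,'r0'); b=rect('t1',498,-94,62,20,.1,'r1'); cv2.imwrite('pics/r.png',np.hstack([a,b]))
E
```

```text
hex t0 [492.8 -92.2  62. ] 47.0
hex t1 [493.1 -92.2  62. ] 48.5
hex tri [493.  -92.2  62.5]
dot t0 [503.8 -92.2  62. ] 63.0
dot t1 [504.4 -92.5  62. ] 63.2
dot tri [504.1 -92.4  63.1]
```

View pics/r.png

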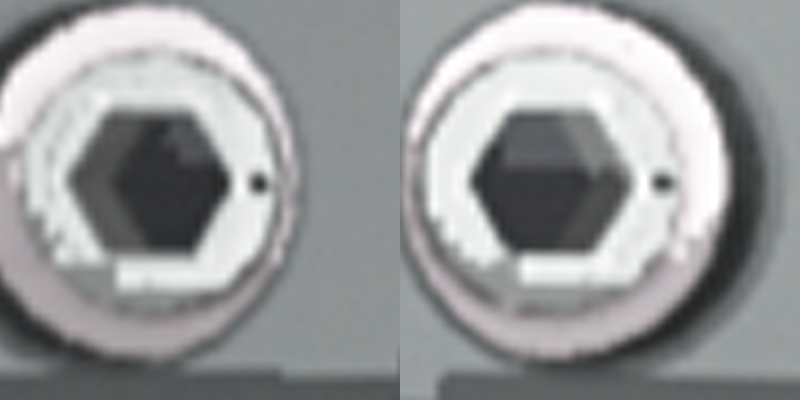

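```bash
python3 - <<'E'
from h import *
for i,yd in enumerate((100,-80)):
    env.reach(*look([480,222,165],260,np.radians(yd))); env.wait(0.3); snap('wrist','k%d'%i)
print(env.get_clock(), env.get_qpos())
a=rect('k0',480,222,170,100,.5,'q0'); b=rect('k1',480,222,170,100,.5,'q1'); cv2.imwrite('pics/q.png',np.hstack([a,b]))
E
```

```text
10.025 [3.45049814e-01 8.22125112e-02 1.79577195e+00 1.77482663e-05
 1.26365060e+00 1.74128021e+00]
```

View pics/q.png

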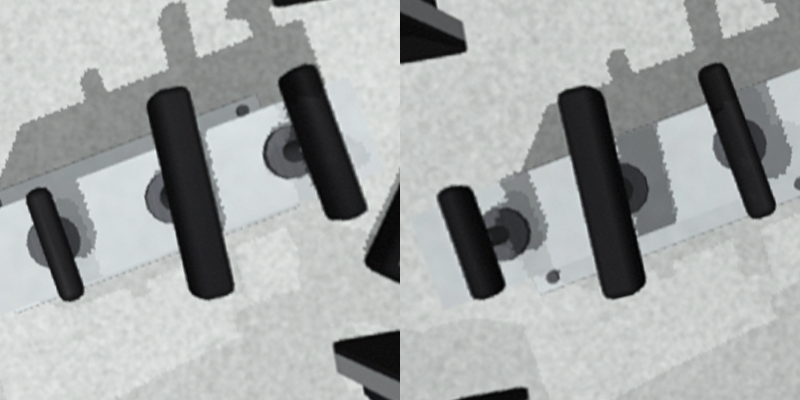

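View pics/k0.png

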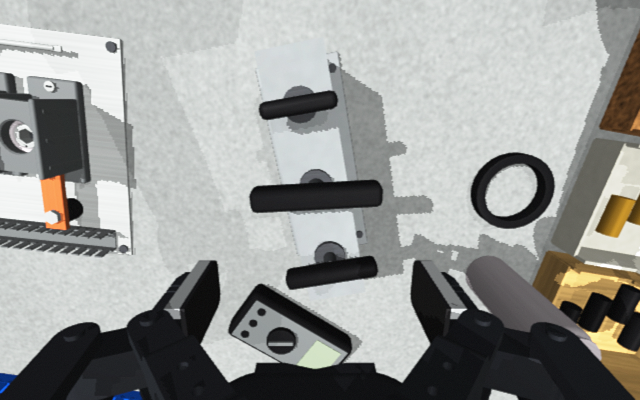

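View pics/k1.png

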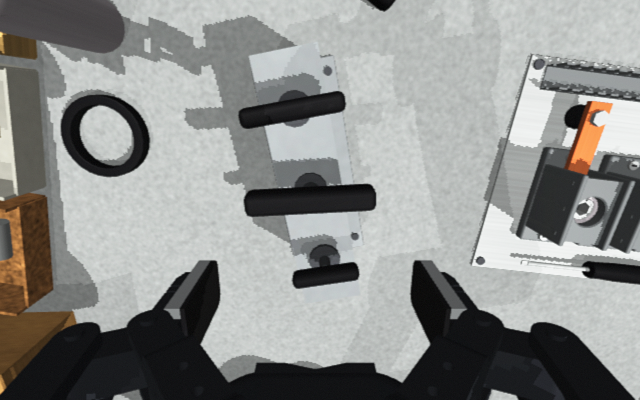

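The wrist views show the big key in the middle hole: its bar runs from (250,197) to (382,193) in k0 and from (245,203) to (375,197) in k1. I fit a 110x20x24 box to both silhouettes, leaving the height free.

```bash
cat > fit.py <<'E'
from h import *
from scipy.optimize import minimize
def masks(fns,seeds,thr=70):
    out=[]
    for f,sd in zip(fns,seeds):
        s=load(f); m=(s['color'].max(2)<thr).astype(np.uint8); n,l,_,_=cv2.connectedComponentsWithStats(m,connectivity=4)
        mm=l==l[sd[1],sd[0]]; out.append((s,mm))
    return out
def box(p,L=110,W=20,H=24):
    x,y,z,a=p; c=np.array([[i,j,k] for i in(-L/2,L/2) for j in(-W/2,W/2) for k in(-H/2,H/2)],float)
    return c@R.from_euler('z',a).as_matrix().T+[x,y,z]
def cost(p,ms):
    e=0
    for s,m in ms:
        K=8; im=np.zeros((400,640),np.uint8); uv=w2px(s,box(p)); h=cv2.convexHull(uv.astype(np.float32))
        big=np.zeros((200*K,300*K),np.uint8); o=np.array([170,100])
        cv2.fillConvexPoly(big,np.round((h.reshape(-1,2)-o+.5)*K).astype(np.int32),255)
        sm=cv2.resize(big,(300,200),interpolation=cv2.INTER_AREA)/255.
        e+=np.abs(sm-m[100:300,170:470]).sum()
    return e
def fit(ms,p0):
    best=minimize(cost,p0,args=(ms,),method='Nelder-Mead',options=dict(initial_simplex=np.array([p0]+[np.array(p0)+d for d in np.diag([4,4,5,.05])]),xatol=.02,fatol=.5,maxiter=500))
    return best
if __name__=='__main__':
    ms=masks(['k0','k1'],[(316,196),(310,200)]); print([m.sum() for _,m in ms])
    b=fit(ms,[478,223,158,np.radians(102)]); print(b.x.round(2),np.degrees(b.x[3]),b.fun)
    for q in ms: 
        b1=fit([q],list(b.x)); print(b1.x.round(2),b1.fun)
    for Z in(120,):
        for f in('k0','k1'):
            s=load(f); c=cloud(s); q=c.reshape(-1,3); q=q[(abs(q[:,2]-120)<6)&(np.hypot(q[:,0]-480,q[:,1]-222)<160)]
            print(cv2.minAreaRect(q[:,:2].astype(np.float32)),np.median(q[:,2]))
E
python3 fit.py
```

```text
[np.int64(3515), np.int64(3774)]
[478.21 225.62 152.35   1.8 ] 103.20747343652877 1160.007843137255
[482.12 226.8  141.01   1.81] 349.36470588235295
[474.43 225.93 142.8    1.8 ] 581.0235294117647
((478.3026123046875, 225.22328186035156), (250.60752868652344, 60.10807800292969), 20.638626098632812) 120.31127202380817
((477.8079528808594, 226.07061767578125), (250.59246826171875, 60.201168060302734), 20.65765380859375) 120.30044542539818
```

```bash
python3 - <<'E'
from fit import *
for thr in (30,40,50):
    ms=masks(['k0','k1'],[(316,196),(310,200)],thr); print(thr,[m.sum() for _,m in ms])
    b=fit(ms,[478,225,158,np.radians(103)]); print(b.x.round(2),b.fun)
ms=masks(['k0','k1'],[(316,196),(310,200)],40)
o=[]
for s,m in ms:
    im=s['color'][:,:,::-1].copy(); cs,_=cv2.findContours(m.astype(np.uint8),0,1); 
    im=cv2.resize(im[150:250,220:400],None,fx=4,fy=4,interpolation=cv2.INTER_NEAREST)
    mm=cv2.resize(m[150:250,220:400].astype(np.uint8),None,fx=4,fy=4,interpolation=cv2.INTER_NEAREST);cs,_=cv2.findContours(mm,0,1);cv2.drawContours(im,cs,-1,(0,0,255),1)
    h=cv2.convexHull(w2px(s,box(b.x)).astype(np.float32)).reshape(-1,2); cv2.polylines(im,[np.int32((h-[220,150]+.5)*4)],True,(0,255,0),1); o.append(im[:300])
cv2.imwrite('pics/fit1.png',np.vstack(o))
E
```

```text
30 [np.int64(218479), np.int64(216706)]
[478.95 223.17 248.     1.92] 91626.98039215687
40 [np.int64(3181), np.int64(3353)]
[478.03 225.66 151.2    1.8 ] 1349.8901960784312
50 [np.int64(3426), np.int64(3444)]
[478.01 225.69 152.04   1.8 ] 1070.7137254901959
```

View pics/fit1.png

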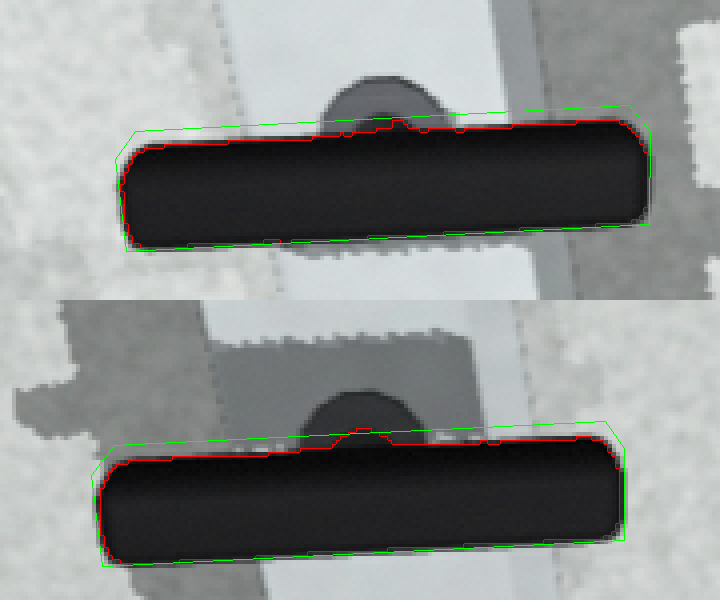

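```bash
cat > fit2.py <<'E'
import fit
from fit import *
sp=np.random.default_rng(0).normal(size=(150,3)); sp/=np.linalg.norm(sp,axis=1)[:,None]
def mk(r):
    def rb(p,L=110,W=20,H=24):
        x,y,z,a=p; c=np.array([[i,j,k] for i in(-L/2+r,L/2-r) for j in(-W/2+r,W/2-r) for k in(-H/2+r,H/2-r)],float)
        c=(c[:,None]+r*sp[None]).reshape(-1,3)
        return c@R.from_euler('z',a).as_matrix().T+[x,y,z]
    return rb
def run(fns,seeds,p0):
    ms=masks(fns,seeds,50); res=[]
    for r in (5,7,9):
        fit.box=mk(r); b=fit.fit(ms,p0); res.append(b); print(r,b.x.round(2),round(b.fun))
    return min(res,key=lambda b:b.fun)
if __name__=='__main__': print(run(['k0','k1'],[(316,196),(310,200)],[478,225.6,155,1.8]).x)
E
python3 fit2.py
```

```text
Traceback (most recent call last):
  File "fit2.py", line 15, in <module>
    if __name__=='__main__': print(run(['k0','k1'],[(316,196),(310,200)],[478,225.6,155,1.8]).x)
                                   ~~~^^^^^^^^^^^^^^^^^^^^^^^^^^^^^^^^^^^^^^^^^^^^^^^^^^^^^^^
  File "fit2.py", line 13, in run
    fit.box=mk(r); b=fit.fit(ms,p0); res.append(b); print(r,b.x.round(2),round(b.fun))
                     ^^^^^^^
AttributeError: 'function' object has no attribute 'fit'
```

```bash
sed -i 's/^import fit$/pass/; s/^from fit import \*/from fit import *\nimport sys, fit as F/; s/fit\.box=/F.box=/; s/b=fit\.fit(/b=F.fit(/' fit2.py; python3 fit2.py
```

```text
5 [478.17 225.68 155.96   1.8 ] 439
7 [478.13 225.65 157.52   1.8 ] 274
9 [478.12 225.69 158.54   1.8 ] 464
[478.12538722 225.65216061 157.51745147   1.80027722]
```

```bash
cat > p.py <<'E'
import numpy as np
BX,BY,BZ,BA=478.13,225.66,158.0,1.800
G0=BA-np.pi/2
SX,SY=493.05,-92.15
E
python3 - <<'E'
from h import *; from p import *
env.move_gripper(50,f_grip=80)
ro=down(G0).as_rotvec()
env.reach([BX,BY,235],ro)
print(env.get_tool_pos(),env.get_force())
print(env.move_straight([BX,BY,BZ+3],vel=80,max_force=8), env.get_tool_pos())
snap('wrist','g0')
env.move_gripper(10,f_grip=80); print(env.get_gripper_width(),env.get_force(),env.get_ft_torque(),env.get_clock())
snap('wrist','g1')
E
```

```text
[478.30682918 225.70946618 235.20294658] [-0.42624871 -0.18096582 -0.16564229]
False [478.68045794 225.86723057 161.56870455]
18.515845124604013 [-2.08140768  0.17964949  4.13875727] [-0.05181083  0.23248454 -0.02198626] 13.4
```

View pics/g1.png

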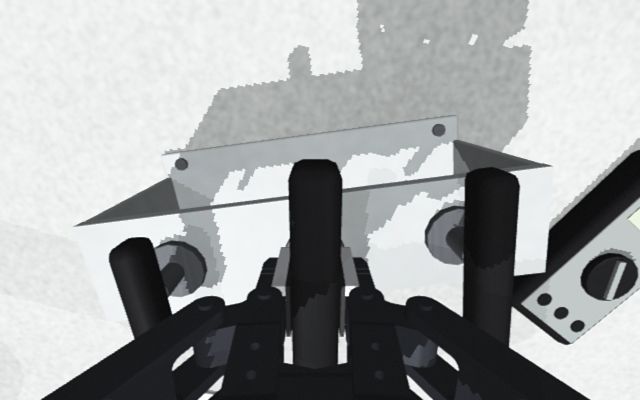

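The bar is held between the pads at (315,270), and the neighbouring keys at (150,270) and (485,250) are clear. Next I lift it.

```bash
python3 - <<'E'
from h import *; from p import *
env.wait(0.2); t0=env.get_tool_pos(); print('grasp TCP',t0, env.get_force())
print(env.move_straight([BX,BY,BZ+3+132],vel=110,max_force=15)); env.wait(.3)
print(env.get_tool_pos(),env.get_force(),env.get_ft_torque(),env.get_gripper_width(),env.get_clock())
snap('wrist','l0'); snap('side','l1')
crop('l1',200,130,400,330,3,'l1c')
E
```

```text
grasp TCP [478.23942608 225.73867243 161.66098248] [-2.29967409e+00 -4.37279033e-03  4.98723941e+00]
False
[477.98199816 225.59149443 292.56344135] [-1.52507254  0.37481309 -2.68261119] [-0.01102809 -0.00751721 -0.00535947] 18.96426096223518 15.3
```

View pics/l1c.png

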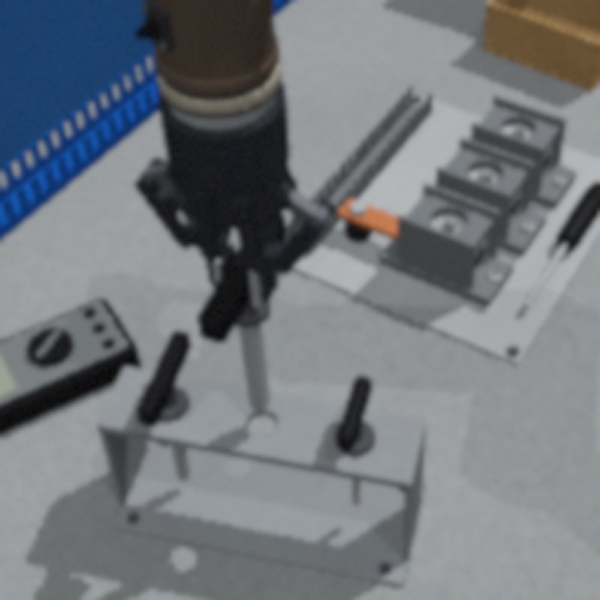

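View pics/l0.png

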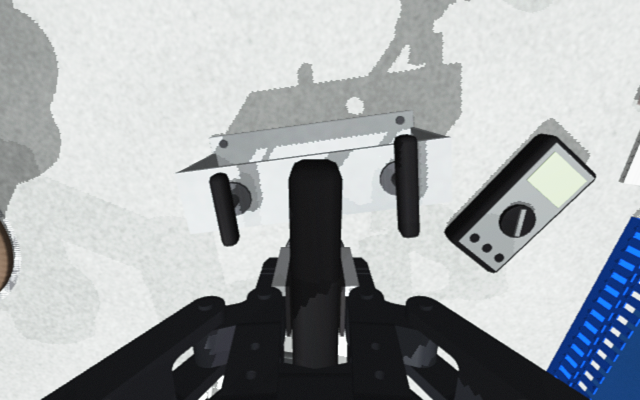

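```bash
python3 - <<'E'
from h import *; from p import *
ro=down(np.radians(30)).as_rotvec()
env.move_straight([SX,SY,292],rotation=ro,vel=200)
env.move_straight([SX,SY,225],vel=120); env.wait(.3)
t=env.get_tool_pos(); print(t,env.get_orientation(),ro,env.get_force(),env.get_qpos(),env.get_clock())
snap('wrist','i0'); snap('side','i1'); crop('i1',280,110,430,260,4,'i1c')
E
```

```text
[493.56175734 -92.3098502  225.85707334] [1.57002074e+00 2.71931822e+00 6.23468562e-04] [1.57079633 2.72069905 0.        ] [ 0.26864317  0.44114062 -2.89277795] [-2.71627303e-01  9.96329671e-02  1.94487285e+00 -1.15164406e-05
  1.09545427e+00 -7.95208883e-01] 18.15
```

View pics/i1c.png

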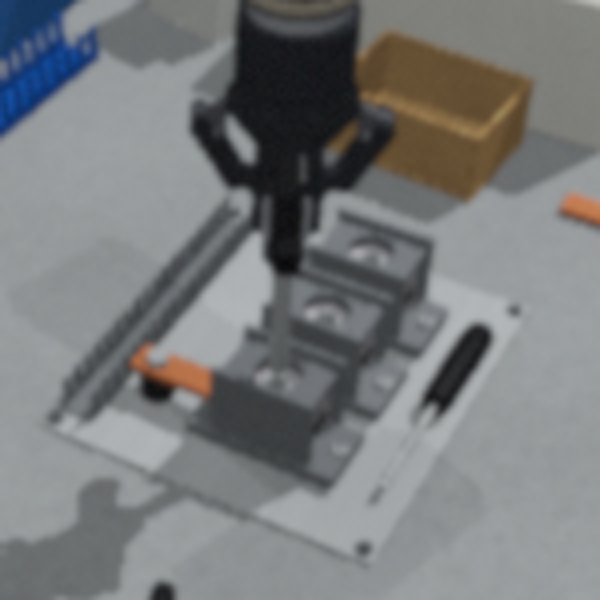

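View pics/i0.png

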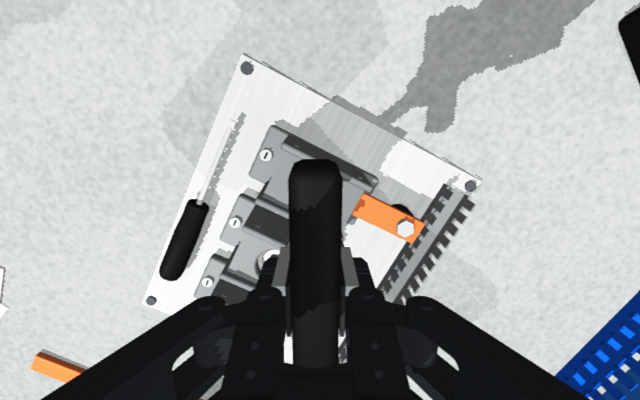

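```bash
python3 - <<'E'
from h import *; from p import *
env.move_straight([SX-.5,SY+.15,216],vel=40)
hit=env.move_straight([SX-.5,SY+.15,197],vel=15,max_force=12)
t=env.get_tool_pos(); print(hit,t,'tip',t[2]-151.66,env.get_force(),env.get_ft_torque(),env.get_gripper_width(),env.get_clock())
E
```

```text
True [492.7388839  -92.07740257 199.50570938] tip 47.8457093845349 [-1.22868332  0.40306579  3.95623636] [0.11927739 0.28497664 0.01533456] 18.85759702827585 19.7583
```

```bash
python3 - <<'E'
from h import *; from p import *
for yd in (26,22,18):
    env.move_straight([SX-.5,SY+.15,198.2],rotation=down(np.radians(yd)).as_rotvec(),vel=60)
    o=R.from_rotvec(env.get_orientation()).as_matrix()
    print(yd,np.degrees(np.arctan2(o[1,1],o[0,1])).round(2),env.get_tool_pos().round(2),env.get_force().round(2),env.get_ft_torque().round(3),round(env.get_clock(),2))
snap('wrist','u0')
E
```

```text
26 26.1 [493.13 -92.17 199.5 ] [-2.   -0.09  6.46] [0.146 0.55  0.019] 20.01
22 22.1 [493.23 -92.19 199.48] [-1.17  1.08  5.22] [ 0.189  0.499 -0.003] 20.26
18 18.11 [493.24 -92.2  199.52] [-1.19  0.48  6.67] [0.147 0.537 0.025] 20.51
```

```bash
python3 - <<'E'
from h import *; from p import *
yd=18
while yd>-52:
    yd-=4 if yd>-18 else 2
    env.move_straight([SX-.5,SY+.15,198.2],rotation=down(np.radians(yd)).as_rotvec(),vel=60)
    if yd<=-18: env.wait(.1)
    o=R.from_rotvec(env.get_orientation()).as_matrix(); m=env.get_ft_torque()
    print(yd,np.degrees(np.arctan2(o[1,1],o[0,1])).round(2),env.get_tool_pos().round(2),env.get_force().round(2),m.round(3),round(env.get_clock(),2))
    if abs(m[2])>0.8: break
    f=env.get_force()
    if np.linalg.norm(f)>30: print('force');break
E
```

```text
14 14.11 [493.31 -92.2  199.51] [-0.77  0.65  5.31] [0.121 0.422 0.052] 20.81
10 10.11 [493.38 -92.2  199.52] [-1.64  0.04  5.53] [0.112 0.357 0.035] 21.06
6 6.11 [493.45 -92.24 199.52] [-0.67 -0.27  6.05] [0.1   0.315 0.112] 21.31
2 2.13 [493.53 -92.22 199.49] [-1.3   0.7   5.63] [0.147 0.355 0.058] 21.56
-2 -1.87 [493.61 -92.25 199.53] [-0.24 -0.05  5.52] [0.051 0.259 0.021] 21.81
-6 -5.87 [493.68 -92.28 199.51] [-0.54  0.06  4.77] [0.113 0.2   0.048] 22.06
-10 -9.84 [493.75 -92.31 199.5 ] [-0.07  0.09  5.82] [0.066 0.204 0.034] 22.31
-14 -13.83 [493.8  -92.34 199.49] [ 0.41 -0.07  5.36] [0.014 0.105 0.04 ] 22.56
-18 -17.83 [493.89 -92.4  199.51] [-0.47  0.59  5.09] [-0.054  0.093  0.007] 22.91
-20 -19.82 [493.91 -92.43 199.5 ] [-0.6   0.14  4.33] [-0.031  0.065  0.066] 23.26
-22 -21.82 [493.97 -92.46 199.54] [ 0.53 -0.97  5.01] [-0.035  0.058  0.096] 23.61
-24 -23.83 [494.01 -92.48 199.54] [-0.25 -0.41  5.09] [0.005 0.006 0.073] 23.96
-26 -25.83 [494.   -92.52 199.52] [-0.5  -0.81  5.37] [-0.019  0.043  0.102] 24.31
-28 -27.83 [494.04 -92.56 199.51] [-0.21 -0.44  5.63] [-0.107 -0.
[... 312 characters left out ...]
9  5.42] [-0.157 -0.053  0.094] 26.06
-38 -37.83 [494.16 -92.7  199.53] [-0.92 -0.8   5.3 ] [-0.209 -0.053  0.035] 26.41
-40 -39.83 [494.19 -92.73 199.53] [ 0.64 -0.79  4.6 ] [-0.212 -0.064  0.11 ] 26.76
-42 -41.83 [494.2  -92.77 199.51] [ 0.4  -1.01  4.56] [-0.291 -0.097  0.023] 27.11
-44 -43.83 [494.21 -92.82 199.51] [ 1.05 -0.84  5.18] [-0.314 -0.112  0.032] 27.46
-46 -45.83 [494.26 -92.83 199.53] [ 1.28 -0.62  5.21] [-0.322 -0.145  0.073] 27.81
-48 -47.83 [494.26 -92.9  199.53] [ 0.3  -1.71  4.08] [-0.253 -0.155  0.027] 28.16
-50 -49.81 [494.27 -92.93 199.52] [ 0.68 -0.31  4.53] [-0.366 -0.118  0.137] 28.51
-52 -51.8 [494.27 -92.94 199.52] [ 1.7  -0.94  5.49] [-0.4   -0.176  0.152] 28.86
```

```bash
python3 - <<'E'
from h import *; from p import *
snap('wrist','v0'); snap('top','v1'); crop('v0',200,100,440,380,3,'v0c');print(env.get_gripper_width(),env.get_qpos())
E
```

```text
18.56716932743706 [-2.71815642e-01  1.32367007e-01  1.96737686e+00 -1.36936746e-03
  1.03707022e+00  6.32935748e-01]
```

View pics/v0.png

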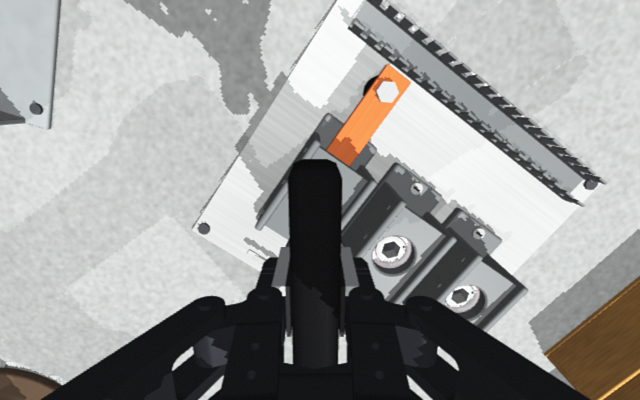

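```bash
python3 - <<'E'
from h import *; from p import *
yd=-52
while yd>-62:
    yd-=1
    env.move_straight([SX-.5,SY+.15,198.2],rotation=down(np.radians(yd)).as_rotvec(),vel=60)
    env.wait(.1)
    o=R.from_rotvec(env.get_orientation()).as_matrix(); m=env.get_ft_torque()
    f=env.get_force()
    print(yd,np.degrees(np.arctan2(o[1,1],o[0,1])).round(2),env.get_tool_pos().round(2),f.round(2),m.round(3),round(env.get_clock(),2))
    if abs(m[2])>0.7 or np.linalg.norm(f)>30: break
snap('wrist','v2')
E
```

```text
-53 -52.78 [494.26 -92.97 199.53] [ 1.29 -1.08  5.38] [-0.444 -0.209  0.256] 29.31
-54 -53.78 [494.28 -93.   199.53] [ 0.67 -0.94  5.47] [-0.417 -0.197  0.223] 29.66
-55 -54.78 [494.22 -93.01 199.48] [ 0.26 -1.92  5.6 ] [-0.422 -0.189  0.204] 30.01
-56 -55.77 [494.27 -93.04 199.54] [ 0.17 -1.14  4.93] [-0.472 -0.191  0.26 ] 30.36
-57 -56.76 [494.27 -93.04 199.51] [ 0.86 -1.19  5.46] [-0.446 -0.129  0.262] 30.71
-58 -57.76 [494.28 -93.06 199.51] [ 1.32 -1.51  5.71] [-0.456 -0.147  0.307] 31.06
-59 -58.76 [494.27 -93.1  199.51] [ 1.09 -1.11  5.2 ] [-0.501 -0.176  0.288] 31.41
-60 -59.76 [494.29 -93.12 199.52] [ 0.84 -1.23  4.49] [-0.482 -0.204  0.292] 31.76
-61 -60.75 [494.31 -93.12 199.54] [ 0.26 -1.51  5.5 ] [-0.512 -0.195  0.27 ] 32.11
-62 -61.75 [494.3  -93.15 199.52] [ 0.83 -1.8   4.81] [-0.543 -0.168  0.351] 32.46
```

View pics/v2.png

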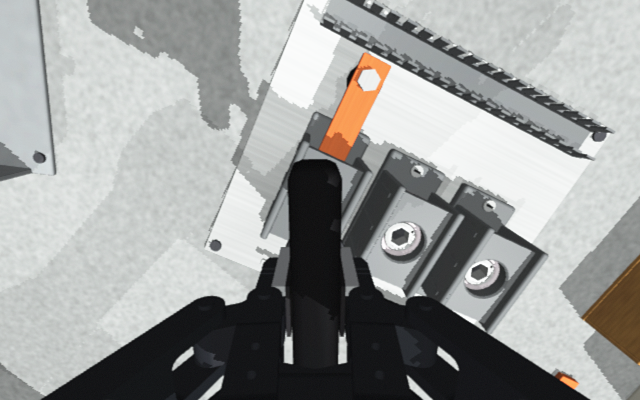

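```bash
python3 - <<'E'
from h import *
for f in ('g1','l0','i0','u0','v0','v2'):
    c=load(f)['color'].max(2); o=[]
    for v in (185,200,220,235):
        d=np.where(c[v,260:370]<60)[0]+260; o.append((d.min(),d.max()))
    print(f,o)
print(env.get_gripper_width())
E
```

```text
g1 [(np.int64(289), np.int64(341)), (np.int64(289), np.int64(341)), (np.int64(290), np.int64(340)), (np.int64(290), np.int64(340))]
l0 [(np.int64(289), np.int64(341)), (np.int64(290), np.int64(340)), (np.int64(290), np.int64(340)), (np.int64(290), np.int64(340))]
i0 [(np.int64(265), np.int64(341)), (np.int64(265), np.int64(341)), (np.int64(265), np.int64(340)), (np.int64(268), np.int64(341))]
u0 [(np.int64(289), np.int64(341)), (np.int64(289), np.int64(341)), (np.int64(260), np.int64(340)), (np.int64(272), np.int64(340))]
v0 [(np.int64(278), np.int64(366)), (np.int64(268), np.int64(367)), (np.int64(289), np.int64(369)), (np.int64(290), np.int64(369))]
v2 [(np.int64(288), np.int64(358)), (np.int64(289), np.int64(369)), (np.int64(289), np.int64(369)), (np.int64(290), np.int64(369))]
18.628011113279882
```

Torque climbs steadily beyond -50°, from about 0.05 to 0.35 N m, while the key stays on the floor (TCP z 199.5) and the bar has not shifted in the pads. That points to the stop at roughly -48°, with elastic wind-up after it. I back off into the play, lift clear and check the dot.

```bash
python3 - <<'E'
from h import *; from p import *
def st(n):
    o=R.from_rotvec(env.get_orientation()).as_matrix()
    print(n,np.degrees(np.arctan2(o[1,1],o[0,1])).round(2),env.get_tool_pos().round(2),env.get_force().round(2),env.get_ft_torque().round(3),round(env.get_clock(),2))
for yd in (-56,-52,-49):
    env.move_straight([SX-.5,SY+.15,198.2],rotation=down(np.radians(yd)).as_rotvec(),vel=60); st(yd)
t=env.get_tool_pos()
print(env.move_straight([SX,SY,255],vel=60,max_force=25)); st('up')
env.move_straight([SX-20,SY+85,255],vel=200); env.wait(.3); st('side')
snap('wrist','d0')
crop('d0',300,130,520,330,3,'d0c')
E
```

```text
-56 -55.82 [494.27 -93.03 199.54] [ 0.58 -1.07  4.46] [-0.445 -0.163  0.044] 32.77
-52 -51.84 [494.24 -92.91 199.51] [ 0.86 -1.59  5.32] [-0.407 -0.195  0.032] 33.02
-49 -48.85 [494.24 -92.88 199.54] [ 0.37 -0.75  4.46] [-0.332 -0.179 -0.017] 33.27
True
up -48.9 [493.7  -93.   199.62] [ 2.51 -1.18 -1.77] [-0.301 -0.764 -0.031] 33.57
side -49.01 [472.74  -7.73 254.25] [-0.58 -0.51 -2.82] [ 0.018 -0.053  0.002] 34.53
```

View pics/d0.png

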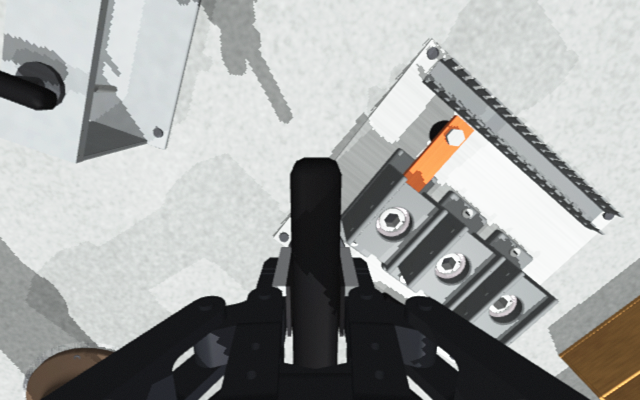

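View pics/d0c.png

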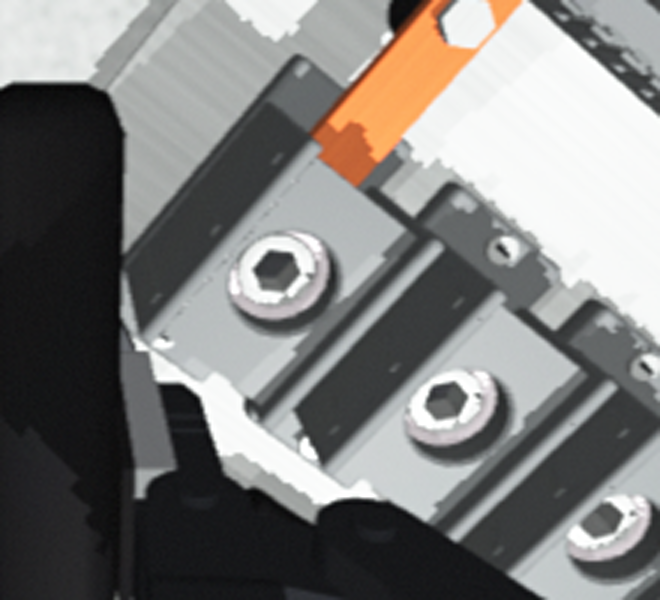

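The lift stopped on its force limit before rising, and my next move ran anyway and pulled the key out along a slant. That was my slip. Before going on I check how the key sits in the grip, and the dot.

```bash
python3 - <<'E'
from h import *; from p import *
snap('side','e1'); crop('e1',270,100,420,240,4,'e1c')
a=rect('d0',SX,SY,62,20,.1,'rd0'); cv2.imwrite('pics/rd.png',a)
c=load('d0')['color'].max(2)
for v in (185,200,220,235): d=np.where(c[v,280:350]<60)[0]+280; print(v,d.min(),d.max())
print(env.get_gripper_width())
E
```

```text
185 291 340
200 291 340
220 292 349
235 292 349
18.52699966438183
```

View pics/rd.png

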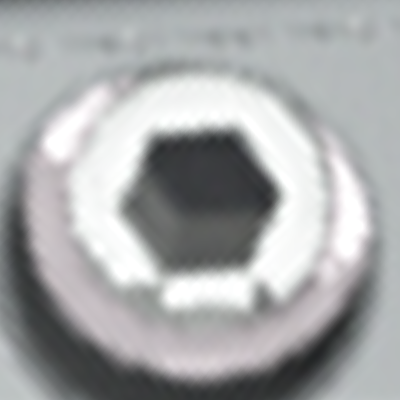

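View pics/e1c.png

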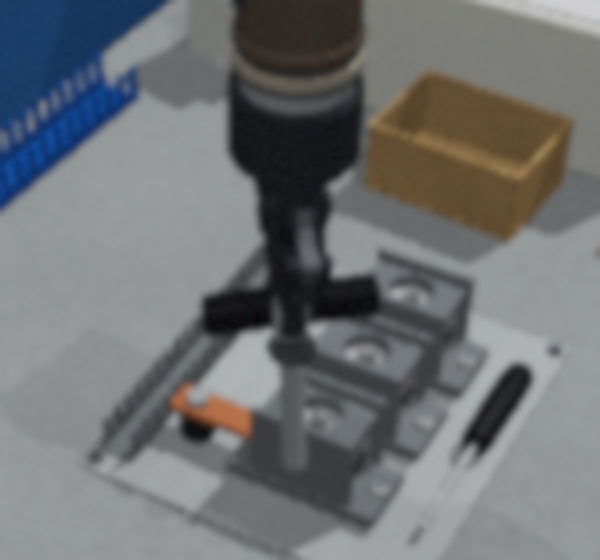

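```bash
python3 - <<'E'
from h import *
def ov(fn,x,y,ztip,box,k,out):
    s=load(fn); u0,v0,u1,v1=box; im=cv2.resize(s['color'][v0:v1,u0:u1,::-1],None,fx=k,fy=k,interpolation=cv2.INTER_CUBIC)
    uv=w2px(s,[[x,y,ztip],[x,y,ztip+110],[x,y,ztip+148]]); q=np.int32((uv-[u0,v0]+.5)*k)
    cv2.line(im,tuple(q[0].tolist()),tuple(q[2].tolist()),(0,0,255),1)
    for a in q: cv2.circle(im,tuple(a.tolist()),4,(0,255,0),1)
    return im
a=ov('e1',472.74-1.23,-7.73-.5,254.25-151.66,(310,150,380,230),8,'o')
b=ov('i1',493.56+.27,-92.3-1.31,225.86-151.66,(310,150,380,230),8,'o')
im=np.hstack([a,b])[:, :]; im=cv2.resize(im,None,fx=.7,fy=.7); cv2.imwrite('pics/ov.png',im); print(im.shape)
E
```

```text
(448, 784, 3)
```

View pics/ov.png

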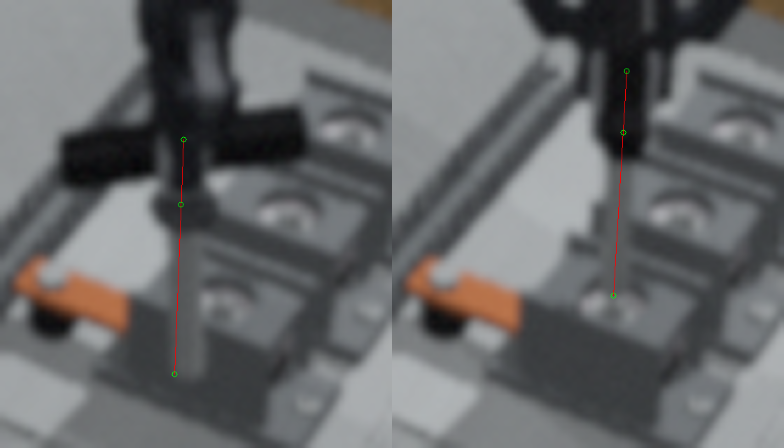

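```bash
python3 - <<'E'
from h import *
for f in ('g1','l0','i0','v0','v2','d0'):
    s=load(f); z=s['range_z']; K=s['K']
    # in camera->tool frame
    o,_=camtool(); s0=load('wrist0'); Rt0=R.from_rotvec([-3.06757597e+00,-6.69513022e-01,4.01484116e-04]).as_matrix(); Rct=Rt0.T@cam(s0)[0].T
    P=[]
    for v in range(168,300,4):
        for u in range(306,326,3):
            if z[v,u]>0: P.append(Rct@(np.linalg.inv(K)@[u,v,1]*z[v,u])+o)
    P=np.array(P); k=abs(P[:,1])<6; P=P[k]; A=np.polyfit(P[:,0],P[:,2],1); print(f,len(P),P[:,0].min().round(),P[:,0].max().round(),'slope deg',np.degrees(np.arctan(A[0])).round(2),'z0',A[1].round(2), 'end col', [int(np.argmax(s['color'][:,u].max(1)[140:]<45)+140) for u in(305,315,325)])
E
```

```text
g1 230 3.0 54.0 slope deg 1.14 z0 -7.77 end col [160, 160, 160]
l0 230 3.0 54.0 slope deg 1.28 z0 -7.9 end col [160, 160, 160]
i0 229 3.0 54.0 slope deg 0.82 z0 -7.7 end col [160, 159, 159]
v0 231 3.0 54.0 slope deg 1.09 z0 -7.83 end col [160, 160, 160]
v2 230 3.0 54.0 slope deg 1.04 z0 -7.81 end col [160, 160, 160]
d0 230 -0.0 52.0 slope deg 3.18 z0 -3.44 end col [158, 158, 158]
```

```bash
cat >> p.py <<'E'
from h import *
S=np.array([493.0,-93.35])
def key_in_tool():
    o,_=camtool(); s0=load('wrist0'); Rt0=R.from_rotvec([-3.06757597e+00,-6.69513022e-01,4.01484116e-04]).as_matrix(); Rct=Rt0.T@cam(s0)[0].T
    def meas(f):
        s=load(f); z=s['range_z']; K=s['K']; P=[]
        for v in range(168,300,4):
            for u in range(306,326,3):
                if z[v,u]>0: P.append(Rct@(np.linalg.inv(K)@[u,v,1]*z[v,u])+o)
        P=np.array(P); P=P[abs(P[:,1])<6]; A=np.polyfit(P[:,0],P[:,2],1)
        ec=[]
        for u in range(303,328,2):
            col=s['color'][:,u].max(1).astype(float); i=np.argmax(col[140:]<60)+140; ec.append(i-1+(col[i-1]-60)/(col[i-1]-col[i]+1e-9))
        d=Rct@(np.linalg.inv(K)@[315,np.median(ec),1]); # intersect z=A0 x+A1+8 (rounded end silhouette)
        t=(A[1]+8+A[0]*o[0]-o[2])/(d[2]-A[0]*d[0]); return A,(o+t*d)[0]
    return meas
E
python3 - <<'E'
from p import *
m=key_in_tool()
for f in('g1','l0','i0','v0','v2','d0'): print(f,m(f))
E
```

```text
g1 (array([ 0.01986824, -7.77494133]), np.float64(55.68924350310681))
l0 (array([ 0.02225898, -7.89672815]), np.float64(55.584302873381205))
i0 (array([ 0.01427411, -7.69538876]), np.float64(60.10883186985751))
v0 (array([ 0.01909214, -7.82967537]), np.float64(59.842828884367755))
v2 (array([ 0.0181537 , -7.80537918]), np.float64(55.76991852550134))
d0 (array([ 0.05549031, -3.43662661]), np.float64(55.15250049872016))
```

```bash
cat >> p.py <<'E'
TH=np.radians(2.1)
TIP=np.array([-1.8-159.5*np.sin(TH),-.42,-3.5+159.5*np.cos(TH)])
def pose(xy,ztip,yawdeg,corr=(0,0,0)):
    r=down(np.radians(yawdeg))*R.from_euler('y',TH)
    return np.array([xy[0],xy[1],ztip])-r.apply(TIP)+np.array(corr), r.as_rotvec()
def tip():
    return env.get_tool_pos()+R.from_rotvec(env.get_orientation()).apply(TIP)
def st(n):
    o=R.from_rotvec(env.get_orientation()).as_matrix()
    ms=np.mean([env.get_ft_torque() for _ in range(3)],0)
    print(n,np.degrees(np.arctan2(o[1,1],o[0,1])).round(2),'tip',tip().round(2),env.get_force().round(1),ms.round(3),round(env.get_clock(),2),flush=True)
    return ms[2]
E
python3 - <<'E'
from p import *
p,r=pose(S,95,-27.4); env.move_straight(p,rotation=r,vel=160)
p,r=pose(S,68,-27.4); env.move_straight(p,rotation=r,vel=90); env.wait(.25); st('above')
snap('side','f1'); crop('f1',290,130,410,240,5,'f1c')
E
```

```text
above -27.4 tip [493.71 -93.51  68.7 ] [-0.2 -0.6 -2.5] [-0.044  0.03   0.049] 36.03
```

View pics/f1c.png

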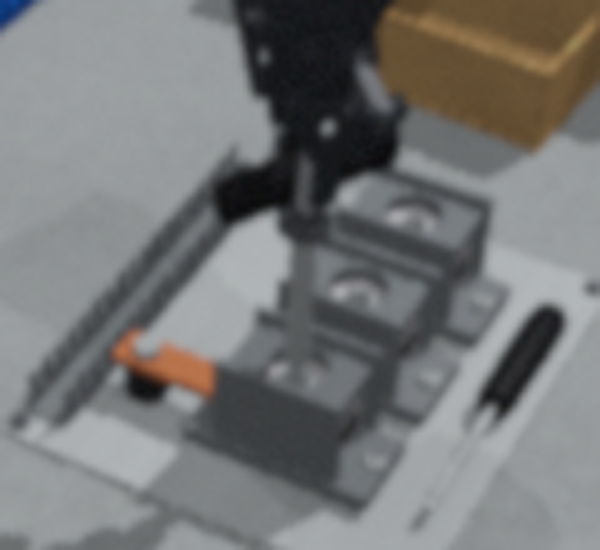

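```bash
python3 - <<'E'
from p import *
c=(-.7,.16,-.6)
p,r=pose(S,61,-27.4,c); h=env.move_straight(p,rotation=r,vel=40,max_force=12); st(h)
if not h:
    p,r=pose(S,45.5,-27.4,c); h=env.move_straight(p,rotation=r,vel=18,max_force=12); st(h)
E
```

```text
False -27.41 tip [491.57 -92.97  59.81] [-0.2  0.3 -2.1] [0.    0.078 0.043] 36.42
True -27.43 tip [492.21 -92.3   57.7 ] [-0.8 -0.1  3. ] [ 0.091  0.15  -0.012] 36.83
```

```bash
python3 - <<'E'
from p import *
env.wait(.15); st('w')
c=(-.2,.0,-.6)
for dx,dy,dyaw in ((0,0,0),(0,0,-3),(0,0,3)):
    p,r=pose(S+[dx,dy],58.5,-27.4+dyaw,c); env.move_straight(p,rotation=r,vel=40); st('pos')
    p,r=pose(S+[dx,dy],46,-27.4+dyaw,c); h=env.move_straight(p,rotation=r,vel=25,max_force=12); st((h,dx,dy,dyaw))
    if tip()[2]<51: break
E
```

```text
w -27.43 tip [492.2  -92.32  57.64] [-1.   0.6  4.9] [0.129 0.141 0.023] 36.98
pos -27.41 tip [492.37 -92.76  57.98] [-2.3  2.   4. ] [ 0.568  0.524 -0.027] 37.23
(True, 0, 0, 0) -27.42 tip [492.38 -92.27  57.46] [-2.1  0.9  5.9] [ 0.255  0.383 -0.035] 37.49
pos -30.34 tip [492.51 -92.76  57.75] [-2.1  2.9  2.9] [0.798 0.444 0.014] 37.74
(True, 0, 0, -3) -30.37 tip [492.58 -92.15  57.45] [-1.1  1.3  5.6] [ 0.289  0.368 -0.   ] 37.99
pos -24.51 tip [492.19 -93.12  57.71] [-2.4  2.3  3.9] [ 0.73   0.7   -0.021] 38.25
(True, 0, 0, 3) -24.49 tip [490.61 -91.93  55.45] [ 0.1  0.3 -3.2] [ 0.177 -0.142  0.019] 38.51
```

```bash
python3 - <<'E'
from p import *
c=(-.2,.0,-.6)
p,r=pose(S,46,-24.4,c); h=env.move_straight(p,rotation=r,vel=25,max_force=12); env.wait(.1); st(h); print(env.get_tool_pos())
snap('wrist','h0'); m=key_in_tool()('h0'); print(m)
E
```

```text
True -24.45 tip [491.57 -91.9   47.58] [-1.  -0.2  5. ] [0.219 0.281 0.005] 39.01
[493.1704254  -90.74750499 203.64579856]
(array([ 0.05324811, -3.33238527]), np.float64(55.27355482289046))
```

```bash
python3 - <<'E'
from p import *
S2=np.array([491.6,-92.0]); yd=-24.4; 
while yd>-60:
    yd-=3
    p,r=pose(S2,46.6,yd); env.move_straight(p,rotation=r,vel=60); m=st(round(yd,1))
    if m>0.3: break
E
```

```text
-27.4 -27.4 tip [492.01 -91.9   47.57] [-2.7  2.6  5.2] [ 0.558  0.644 -0.024] 39.31
-30.4 -30.41 tip [492.   -91.68  47.55] [-1.5  2.5  5.9] [0.645 0.66  0.017] 39.56
-33.4 -33.41 tip [492.02 -91.62  47.58] [-1.7  2.3  6.2] [ 0.676  0.647 -0.006] 39.81
-36.4 -36.41 tip [492.1  -91.53  47.58] [-1.7  3.1  6. ] [0.75  0.539 0.017] 40.06
-39.4 -39.41 tip [492.2  -91.5   47.56] [-2.1  2.4  5.4] [0.765 0.497 0.029] 40.31
-42.4 -42.41 tip [492.38 -91.47  47.58] [-1.3  2.8  4.9] [0.766 0.499 0.042] 40.56
-45.4 -45.42 tip [492.52 -91.45  47.6 ] [-1.   2.4  5.2] [0.748 0.442 0.03 ] 40.81
-48.4 -48.41 tip [492.64 -91.43  47.58] [-1.8  2.5  5.2] [0.791 0.316 0.113] 41.06
-51.4 -51.37 tip [492.76 -91.46  47.6 ] [-1.   3.3  5.1] [0.872 0.328 0.146] 41.31
-54.4 -54.36 tip [492.9  -91.46  47.6 ] [-1.6  3.4  5.8] [0.921 0.298 0.144] 41.56
-57.4 -57.34 tip [492.99 -91.48  47.61] [-1.4  3.2  4.7] [0.939 0.207 0.113] 41.81
-60.4 -60.33 tip [493.14 -91.48  47.59] [-0.3  2.1  5.3] [0.917 0.15  0.169] 42.06
```

```bash
python3 - <<'E'
from p import *
U=np.array([491.2,-91.4])
for yd in (-50,-40,-34): 
    p,r=pose(U,47.3,yd); env.move_straight(p,rotation=r,vel=80); m=st(yd)
p,r=pose(U,55,-34); h=env.move_straight(p,rotation=r,vel=30,max_force=30); st(h)
E
```

```text
-50 -50.11 tip [492.23 -91.4   47.63] [0.1 2.4 2.2] [ 0.622 -0.083  0.083] 42.39
-40 -40.2 tip [491.78 -91.55  47.61] [0.5 1.2 3.3] [0.592 0.002 0.066] 42.72
-34 -34.23 tip [491.55 -91.57  47.62] [-0.1  1.7  5.4] [0.564 0.167 0.038] 42.98
True -34.13 tip [490.74 -91.22  47.7 ] [ 3.  -0.7 -2.8] [-0.085 -0.866  0.04 ] 43.21
```

```bash
python3 - <<'E'
from p import *
U=np.array([491.2,-91.4])
p,r=pose(U,51,-34); h=env.move_straight(p,rotation=r,vel=25); m=st(h)
p,r=pose(U,56,-34); h=env.move_straight(p,rotation=r,vel=30,max_force=60); m=st(h)
E
```

```text
False -34.04 tip [489.87 -91.28  47.91] [  5.   -0.6 -16.2] [-0.234 -1.492 -0.027] 43.52
False -34.03 tip [488.68 -91.13  49.86] [  8.1  -2.1 -29.8] [-0.592 -2.446  0.026] 43.83
```

```bash
python3 - <<'E'
from p import *
U=np.array([492.2,-91.6])
for yd in (-37,-40,-43,-46):
    p,r=pose(U,53.5,yd); env.move_straight(p,rotation=r,vel=80); m=st(yd)
    if tip()[2]>52 or env.get_force()[2]>-8: break
E
```

```text
-37 -36.97 tip [489.8  -91.18  49.72] [  5.   -0.5 -22.7] [-0.286 -1.583  0.038] 44.08
-40 -39.96 tip [489.86 -91.14  49.73] [  5.9   0.  -22.4] [-0.345 -1.635  0.042] 44.33
-43 -42.96 tip [489.9  -91.12  49.72] [  5.8  -0.8 -22. ] [-0.234 -1.788  0.101] 44.58
-46 -45.96 tip [490.   -91.09  49.75] [  6.5  -0.4 -22.4] [-0.233 -1.761  0.091] 44.83
```

```bash
python3 - <<'E'
from p import *
x=494.5
for z in (54,57,60,63):
    p,r=pose([x,-91.5],z,-40); env.move_straight(p,rotation=r,vel=60); m=st(z)
    f=env.get_force()
    if f[2]>-8 or f[2]<-75: break
    x+=f[0]*.35
E
```

```text
54 -40.08 tip [490.58 -90.9   50.35] [  4.1  -1.  -24.1] [-0.382 -1.037  0.075] 45.09
57 -40.05 tip [493.16 -90.77  57.57] [-3.8  1.  -5.1] [0.225 1.185 0.008] 45.34
```

```bash
python3 - <<'E'
from p import *
p,r=pose([493,-91.5],66,-40); h=env.move_straight(p,rotation=r,vel=80); m=st(h)
if env.get_force()[2]>-9:
    p,r=pose([493,-91.5],100,-40); env.move_straight(p,rotation=r,vel=150); 
    p,r=pose([480,-5],110,-40); env.move_straight(p,rotation=r,vel=220); env.wait(.15); st('side'); snap('wrist','d1')
    print(key_in_tool()('d1'))
    rect('d1',SX,SY,62,20,.1,'rd1')
E
```

```text
False -40.02 tip [497.17 -92.67  69.85] [ 0.3 -0.8 -3.3] [-0.034  0.012  0.009] 45.61
side -40.05 tip [479.72  -5.74 109.42] [ 0.3 -0.2 -2.6] [-0.057 -0.004 -0.005] 46.68
(array([ 0.0567409 , -3.44045348]), np.float64(55.14824457540777))
```

View pics/d1.png

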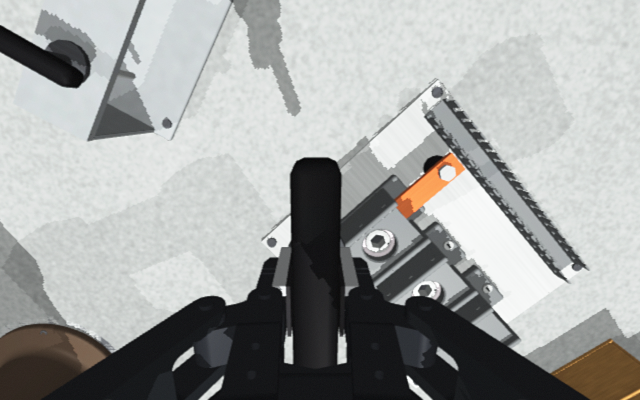

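View pics/rd1.png

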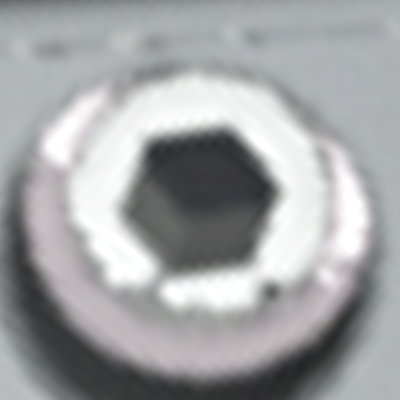

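The dot is at (271,288) in the rectified view, about -52°. It read -57° after the first try. In both runs the torque rose at yaw ≈ -48°, which puts the stop at dot ≈ -69°. Backing off therefore dragged the screw back with the key, because side load was binding it in the socket. I'll re-insert, turn to the stop and lift without backing off.

```bash
python3 - <<'E'
from p import *
p,r=pose([491.6,-92.0],74,-23); env.move_straight(p,rotation=r,vel=260)
p,r=pose([491.6,-92.0],66,-23); env.move_straight(p,rotation=r,vel=50); env.wait(.1); st('above')
E
```

```text
above -22.95 tip [491.72 -91.43  66.17] [-0.5 -0.5 -3.2] [ 0.042  0.008 -0.008] 47.67
```

```bash
python3 - <<'E'
from p import *
p,r=pose([491.5,-92.4],46.8,-23); h=env.move_straight(p,rotation=r,vel=35,max_force=20); st(h)
E
```

```text
False -23.01 tip [491.58 -92.06  47.6 ] [-2.3  0.7  4.4] [0.38  0.582 0.062] 48.38
```

```bash
cat >> p.py <<'E'
def ax(axis,yd):
    y=np.radians(yd); return np.array(axis)+.74*np.array([-np.sin(y),np.cos(y)])-1.87*np.array([np.cos(y),np.sin(y)])
E
python3 - <<'E'
from p import *
for yd in (-35,-45,-49,-52):
    p,r=pose(ax(S,yd)-[.3,0],46.8,yd); env.move_straight(p,rotation=r,vel=80); m=st(yd)
E
```

```text
-35 -34.86 tip [491.98 -91.35  47.59] [-1.3  0.9  5.3] [ 0.513  0.534 -0.065] 48.73
-45 -44.86 tip [492.55 -91.17  47.59] [-1.7  1.4  5.4] [0.494 0.429 0.012] 49.06
-49 -48.84 tip [492.77 -91.16  47.59] [-2.3  0.9  5. ] [0.514 0.405 0.036] 49.31
-52 -51.82 tip [492.93 -91.13  47.6 ] [-0.3  2.6  5.8] [0.598 0.424 0.176] 49.56
```

```bash
python3 - <<'E'
from p import *
yd=-57
p,r=pose(ax(S,yd)-[.3,0],46.8,yd); env.move_straight(p,rotation=r,vel=80); m=st(yd)
x,y=ax(S,yd)
for k,z in enumerate((54,59,64)):
    p,r=pose([x+1.5,y],z,yd); env.move_straight(p,rotation=r,vel=70); m=st(z)
    f=env.get_force()
    if (f[2]>-8 and tip()[2]>53): break
    x+=f[0]*.35
E
```

```text
-57 -56.79 tip [493.18 -91.12  47.58] [-1.   2.6  5.3] [0.514 0.316 0.109] 49.81
54 -56.89 tip [491.8  -90.92  50.72] [  2.6  -0.7 -17.9] [-0.071 -0.734  0.085] 50.07
59 -56.97 tip [495.69 -91.71  60.51] [-0.2  1.1 -2.2] [0.088 0.282 0.021] 50.32
```

```bash
python3 - <<'E'
from p import *
p,r=pose([494,-91.3],95,-57); env.move_straight(p,rotation=r,vel=180)
H=np.array([478.1,224.4]); yd=np.degrees(G0)
T=ax(H,yd); print(T)
p,r=pose([488,10],138,-25); env.move_straight(p,rotation=r,vel=330); snap('wrist','d2')
p,r=pose(T,140,yd); env.move_straight(p,rotation=r,vel=330); st('at stand')
snap('side','s1'); crop('s1',200,130,360,300,4,'s1c')
rect('d2',SX,SY,62,20,.1,'rd2')
E
```

```text
[476.11077538 224.69577933]
at stand 13.06 tip [475.81 223.27 139.29] [-0.1 -0.5 -3.4] [-0.05  -0.017 -0.016] 52.24
```

View pics/s1c.png

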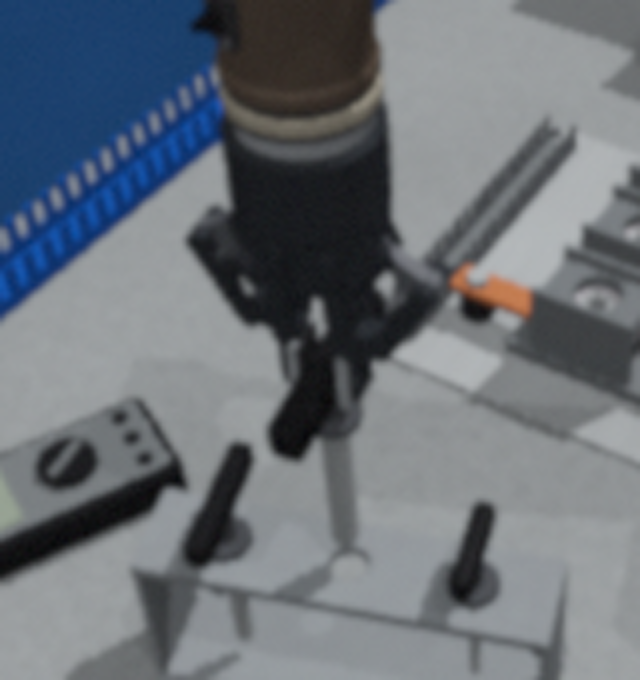

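View pics/rd2.png

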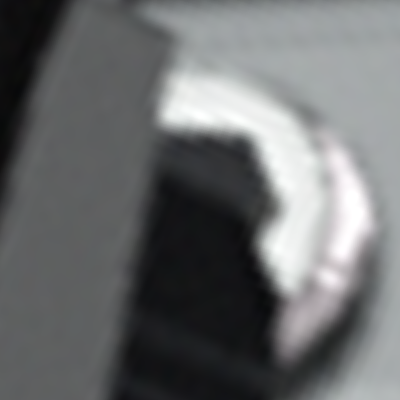

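```bash
python3 - <<'E'
from p import *
print(key_in_tool()('d2'))
H=np.array([478.1,224.4])
out=[]
for f in('l1','s1'):
    s=load(f); im=cv2.resize(s['color'][200:300,240:320,::-1],None,fx=6,fy=6,interpolation=cv2.INTER_CUBIC)
    for z,c in((120,(0,0,255)),):
        a=np.linspace(0,6.28,40); uv=w2px(s,np.stack([H[0]+12*np.cos(a),H[1]+12*np.sin(a),0*a+z],1)); cv2.polylines(im,[np.int32((uv-[240,200]+.5)*6)],True,c,1)
    uv=w2px(s,[[*H,120],[*H,140],[*H,250]]); cv2.polylines(im,[np.int32((uv-[240,200]+.5)*6)],False,(0,255,0),1)
    out.append(im)
im=cv2.resize(np.hstack(out),None,fx=.8,fy=.8); cv2.imwrite('pics/cmp.png',im)
E
```

```text
(array([ 0.05326254, -3.30343116]), np.float64(55.17131038013359))
```

View pics/cmp.png

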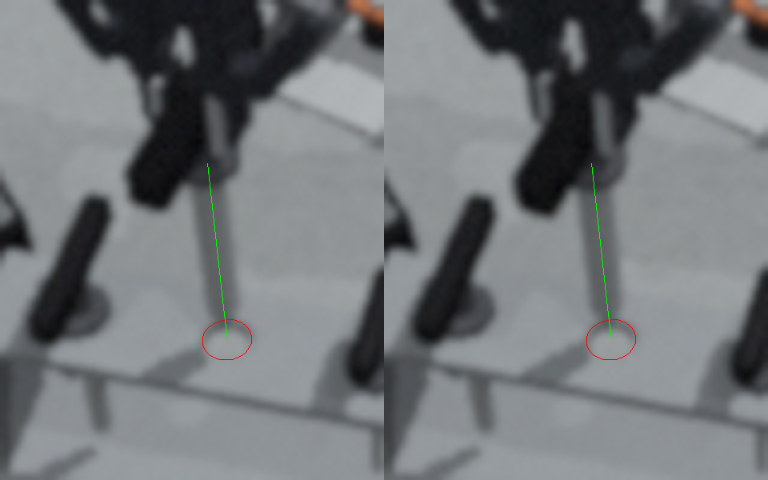

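```bash
python3 - <<'E'
from p import *
yd=np.degrees(G0); T=[475.1,223.2]
p,r=pose(T,100,yd); h=env.move_straight(p,rotation=r,vel=90,max_force=20); m=st(h)
if not h:
    p,r=pose(T,9.3,yd); h=env.move_straight(p,rotation=r,vel=130,max_force=20); m=st(h)
E
```

```text
False 13.08 tip [475.24 222.84  99.91] [-0.5  0.1 -3.1] [-0.049  0.003 -0.002] 52.88
True 13.15 tip [473.31 222.58   9.94] [-1.  -0.1  5.5] [-0.063  0.218  0.022] 53.58
```

```bash
python3 - <<'E'
from p import *
env.move_gripper(45); print(env.get_gripper_width(),env.get_clock())
t=env.get_tool_pos(); env.move_straight([t[0],t[1],t[2]+85],vel=120); print(env.get_tool_pos().round(1),env.get_force().round(1),env.get_clock())
snap('side','z1'); snap('wrist','z2'); crop('z1',200,150,400,310,4,'z1c')
E
```

```text
45.12120523626476 53.9583
[471.4 223.7 247.8] [-0.5 -0.1  0.7] 54.8167
```

View pics/z1c.png

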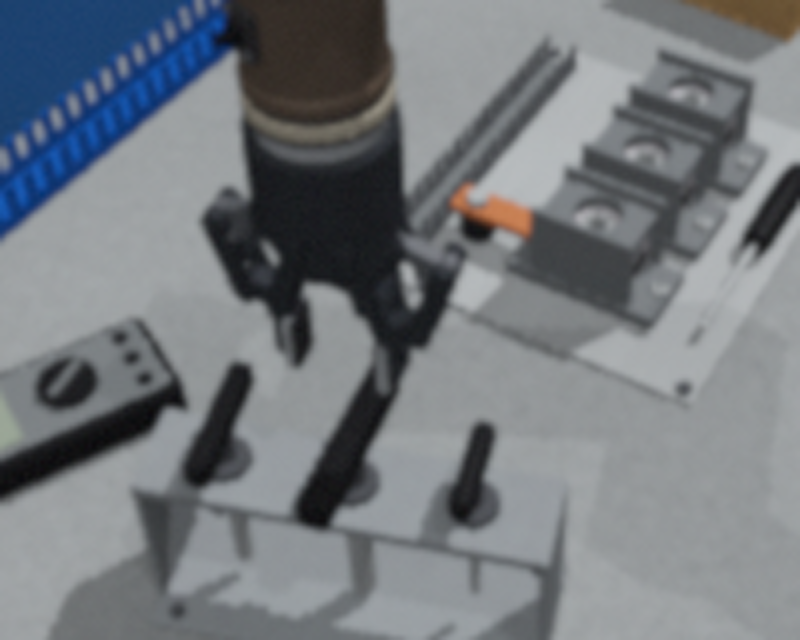

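View pics/z2.png

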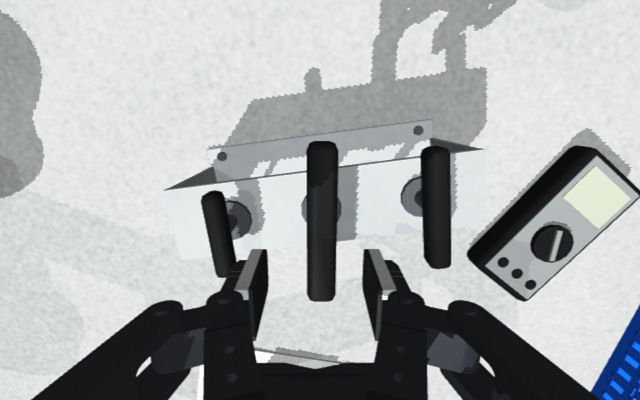

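```bash
python3 - <<'E'
from p import *
env.close_job()
E
```

```text
the job is handed in; nothing more can be done
```

The key is back in its own hole and the clamp screw should be tight, but I had no time left for a clear last look at the screw. I handed in at about 54.9 s.

**What I did:** I took the largest key from the stand's middle hole and pushed it fully home in the screw of the terminal with the copper bar. I then turned it clockwise to the stop, lifted it out and hung it back. It took three tightening passes.

**What went wrong:**
- **First pass:** the lift stopped on its force limit and I missed that. The next move pulled the key out along a slant, and it tilted about 2° and slid about 4 mm in the grip. I corrected for both after that.
- **First and second passes:** backing the key off before lifting dragged the screw partly loose. Its dot read about -57° after the first pass and -52° after the second. From the torque rise I put the stop at about -69°.
- **Third pass:** I turned to the stop with the key home (tip reading 47.6 mm, socket floor 48 mm) and lifted without backing off.

**Last checks:**
- **Stop:** it is inferred from the torque rising at the same key angle (about -48° to -52°) in all three passes. The rise was soft: 0.18 then 0.11 N m on the last pass, 0.35 N m at most on the first. There was no sharp stop.
- **Screw angle:** the final dot was hidden. The visible edge of the socket suggests roughly -64° to -70°, so the screw could be a few degrees short of tight.
- **Key and bench:** both final pictures show the key upright on its shoulder in the middle hole, with the gripper clear. The other two keys and the meter look unmoved. The other two terminals' screws were never touched, but I did not re-measure their dots.
- **Forces:** the highest I read was about 30 N, while freeing the key. I took no reading during the slanted pull.

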